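# Press three manifold valves in order

## Task

Shut off the gas manifold in the right order: with your fingertips, lightly press down the green plunger, then the blue one, then the yellow one, each more than half-way down its travel, where it stays by itself. Leave the red plunger up, grip or pull nothing, and leave the bottles and the timer where they are.

Things in the scene. Friction and masses are not known exactly. Their poses are not given: they have to be found in the camera images.
- manifold: Gas manifold, fixed to the worktop: a grey aluminium rail 270 mm long (its y axis), 50 mm wide, top face 32 mm above the worktop, with brass hose barbs sticking out 23 mm on its +x side. Origin: centre of its underside on the worktop. Four push valves stand in a row along it, 64 mm apart; which colour stands where changes.
- green_valve: Steel body of the valve with the green plunger, fixed on the rail: upright, 34 mm across, 40 mm high. Origin: centre of its underside, on the rail's top, 32 mm above the worktop.
- green_top (a point): Centre of the top face of the green plunger's cap. The cap is a round green plastic knob, 29 mm across and 14 mm thick, flat on top, on a 10 mm stem; its top is about 108 mm above the worktop when up. The cap sits on a built-in spring of about 1.2 N per mm (8 mm of give), so while pressed it runs about 2.5 mm ahead of the plunger, and more once the plunger has reached its end stop; let go, it springs back onto the stem. The point moves with the cap.
- green_plunger (a joint): How far the green plunger is pressed down, in m: starts at 0 to 0.002, end stop at 0.016, half-way is 0.008. It has no spring: it gives way at about 3 N of downward push and stays where it is left; pressing on hard after the stop would be rough handling. Negative values: pulled up.
- blue_valve: Steel body of the valve with the blue plunger, fixed on the rail: upright, 34 mm across, 40 mm high. Origin: centre of its underside, on the rail's top, 32 mm above the worktop.
- blue_top (a point): Centre of the top face of the blue plunger's cap. The cap is a round blue plastic knob, 29 mm across and 14 mm thick, flat on top, on a 10 mm stem; its top is about 108 mm above the worktop when up. The cap sits on a built-in spring of about 1.2 N per mm (8 mm of give), so while pressed it runs about 2.5 mm ahead of the plunger, and more once the plunger has reached its end stop; let go, it springs back onto the stem. The point moves with the cap.
- blue_plunger (a joint): How far the blue plunger is pressed down, in m: starts at 0 to 0.002, end stop at 0.016, half-way is 0.008. It has no spring: it gives way at about 3 N of downward push and stays where it is left; pressing on hard after the stop would be rough handling. Negative values: pulled up.
- yellow_valve: Steel body of the valve with the yellow plunger, fixed on the rail: upright, 34 mm across, 40 mm high. Origin: centre of its underside, on the rail's top, 32 mm above the worktop.
- yellow_top (a point): Centre of the top face of the yellow plunger's cap. The cap is a round yellow plastic knob, 29 mm across and 14 mm thick, flat on top, on a 10 mm stem; its top is about 108 mm above the worktop when up. The cap sits on a built-in spring of about 1.2 N per mm (8 mm of give), so while pressed it runs about 2.5 mm ahead of the plunger, and more once the plunger has reached its end stop; let go, it springs back onto the stem. The point moves with the cap.
- yellow_plunger (a joint): How far the yellow plunger is pressed down, in m: starts at 0 to 0.002, end stop at 0.016, half-way is 0.008. It has no spring: it gives way at about 3 N of downward push and stays where it is left; pressing on hard after the stop would be rough handling. Negative values: pulled up.
- red_valve: Steel body of the valve with the red plunger, fixed on the rail: upright, 34 mm across, 40 mm high. Origin: centre of its underside, on the rail's top, 32 mm above the worktop.
- red_top (a point): Centre of the top face of the red plunger's cap. The cap is a round red plastic knob, 29 mm across and 14 mm thick, flat on top, on a 10 mm stem; its top is about 108 mm above the worktop when up. The cap sits on a built-in spring of about 1.2 N per mm (8 mm of give), so while pressed it runs about 2.5 mm ahead of the plunger, and more once the plunger has reached its end stop; let go, it springs back onto the stem. The point moves with the cap.
- red_plunger (a joint): How far the red plunger is pressed down, in m: starts at 0 to 0.002, end stop at 0.016, half-way is 0.008. It has no spring: it gives way at about 3 N of downward push and stays where it is left; pressing on hard after the stop would be rough handling. Negative values: pulled up.
- pink_bottle: Small plastic bottle with pink contents and a white cap, 34 mm across, 62 mm high, loose near the manifold; not to be disturbed. Origin: centre of its underside.
- teal_bottle: Small plastic bottle with teal contents and a white cap, 34 mm across, 62 mm high, loose near the manifold; not to be disturbed. Origin: centre of its underside.
- large_bottle: Larger plastic bottle with pale blue contents and a white cap, 60 mm across, 94 mm high, loose near the manifold; not to be disturbed. Origin: centre of its underside.
- timer: White lab timer with a dark display and three coloured buttons, lying on its back, 62 x 66 mm and 20 mm high, loose near the manifold; not to be disturbed. Origin: centre of its underside.

How it is judged (in metres and radians):
On the way, in this order (a step that is already met when the one before it is completed fails the run):
1. the green plunger is pressed more than half-way down (value of joint green_plunger above 0.008 m), for 0.2 s.
2. the blue plunger is pressed more than half-way down (value of joint blue_plunger above 0.008 m), for 0.2 s.
3. the yellow plunger is pressed more than half-way down (value of joint yellow_plunger above 0.008 m), for 0.2 s.
At the end, for the whole second after the job is handed in: The green, blue and yellow plungers are each down by more than 8 mm of their 16 mm, the red one by less than 5 mm, and the bottles and the timer are upright and at rest within 20 mm of where they were (value of joint each of green_plunger, blue_plunger, yellow_plunger above 0.008 m and value of joint red_plunger below 0.005 m and distance of each of pink_bottle, teal_bottle, large_bottle, timer from where it was at the start of the episode below 0.02 m and angle between each of pink_bottle, teal_bottle, large_bottle, timer's own z axis and vertical below 0.3 rad and linear speed of each of pink_bottle, teal_bottle, large_bottle, timer below 0.02 m/s); the robot touches nothing.
It fails at once if a plunger is pressed (over 5 mm) before the one due ahead of it is more than half-way down ((value of joint blue_plunger above 0.005 m and value of joint green_plunger below 0.008 m) or (value of joint yellow_plunger above 0.005 m and value of joint green_plunger below 0.008 m) or (value of joint yellow_plunger above 0.005 m and value of joint blue_plunger below 0.008 m)).
It fails at once if the red plunger is pressed (over 5 mm) (value of joint red_plunger above 0.005 m).
It fails at once if a plunger is pulled up (over 3 mm) (value of joint any of green_plunger, blue_plunger, yellow_plunger, red_plunger below -0.003 m).
It fails at once if a valve or the rail is pushed harder than 20 N (contact force between any of the arm, the fingers and green_valve above 20 N or contact force between any of the arm, the fingers and blue_valve above 20 N or contact force between any of the arm, the fingers and yellow_valve above 20 N or contact force between any of the arm, the fingers and red_valve above 20 N or contact force between any of the arm, the fingers and manifold above 20 N).
It fails at once if a bottle or the timer is moved (over 20 mm) or tipped (distance of any of pink_bottle, teal_bottle, large_bottle, timer from where it was at the start of the episode above 0.02 m or angle between any of pink_bottle, teal_bottle, large_bottle, timer's own z axis and vertical above 0.3 rad).
It also fails if it takes over 42 s, if anything falls off the work surface, if the arm or the gripper's body presses on something with over 40 N, if the wrist force passes 120 N, or if a joint passes its speed limit or range.

## Robot

A 6-joint arm with a two-finger parallel gripper is mounted at the origin on a cart in front of the work surface, level with it; the furniture and walls round the work are solid. World frame = base frame: x ahead of the robot, y to its left, z up, the work surface at z = 0. Lengths are in m, angles in degrees, forces in N, time in s.
With the tool pointing down it reaches from about 0.4 to 0.825 m from the base axis. Payload 7 kg.
Tool frame: the origin (TCP) lies on the mounting face of the last link; the fingertips stand 178 mm ahead of it and the grasp point (between the pads) lies 159 mm ahead of it; z points along the fingers, y is the line along which they close (so a half turn about z gives the same grasp; the last joint's range is limited). The gripper opens to 88 mm and grips with 3 to 60 N. Pads are 19 mm wide; open, the fingers measure 130 mm over their backs; the gripper's body (78 mm by 193 mm) begins 47 mm behind the grasp point.
Start: joints at [87.153, 20.546, 0.682, 0, -70.136, -16.507], TCP at [0.224, 0.637, 0.405] pointing down, gripper open.
Joint ranges: [-176.03, 176.03], [-82.01, 121.73], [-58.28, 71.71], [-173.87, 95.51], [-174.79, -0.11], [-173.66, 173.66]. Speed limits (degrees/s): [136.94, 136.94, 172.46, 180, 180, 180].

## Interface

Orientations are given as a 3x3 rotation matrix whose columns are the frame's x, y, z axes.
In Python, from rig import arm, viewer gives the robot as it stands.
- The arm moves only by the tool apply_moves, never from a script. Its argument "plan" is a list of rows, each a list of 7 numbers: the shift along the tool's x, y, z in mm, then the turn, a rotation vector about the tool's x, y, z in degrees, then the closure, from -1 (fully open) to 1 (shut). A call has 1 to 12 rows; each row is the pose to reach, as a shift and turn from the pose commanded when the call began, along the tool's axes at that moment; what a row does not reach only later rows make up. A row lasts 1/8 s, in which the tool goes at most 62.5 mm and 10.7 degrees, less where a joint would pass 70% of its speed; a pose out of reach is approached as far as the arm can. A call with a gripper value outside its range is refused whole. The fingers move at their own pace and stop on an object; the grip force is fixed at half the most. Time passes only in rows, so rows that repeat a pose let the fingers close. It gives the time, the measured TCP pose, the force, the opening and the grip force at its end, in the units of the state.
- arm.state(): the state, without advancing time (a new reading comes with each control period).
- viewer.snapshot(name): name is "scene" or "top" or "wrist"; returns a dict with "frame" (400x640x3 uint8, red, green, blue), "intrinsics" (3x3 intrinsics, pixels), "dist" ([k1, k2, p1, p2, k3] as OpenCV has them; the pictures are not rectified), "R" (3x3) and "t" (3): a world point X has camera coordinates R X + t. Camera axes: x right, y down, z forward; pixel columns grow to the right and rows downward; lengths in m; the calibration is good to about 2 mm. A picture is of the moment at which its call begins. There is no depth.
- arm.finish_job(): hands the job in; it is judged then, once.
The state is a dict: "t": time; "joints": joint angles; "dq": joint speeds; "joint_efforts": joint torques, N m; "position": TCP position; "tool_rot": TCP orientation; "ft_force": force on the tool from outside, world axes, zero at the start; "moment": the same for the moment, N m; "gripper_width": opening from 0.0 (shut) to 1.0 (fully open); "grasp_force": force on a finger pad.
Only numpy, scipy, OpenCV 4.12 (cv2) and the standard library are available. Lean on these libraries where they do the work, as an engineer would, in place of code of your own. Each camera call takes 0.05 s, during which the arm holds its last target. There are 200 camera calls.

## Working session

There is one attempt and no reset: what is moved stays moved. The work goes in short steps, Python scripts to look and compute and a tool call to move; the robot and the scene stay as the last step left them, time stands still between calls to the robot, and variables do not carry over. Pictures are saved under pics/ and viewed, at most 10 in all, crops included, and the job is handed in when it is done.

Besides the shell and the picture viewer there is one more tool, called after "Request:" as a command line: name --pt "numbers of a row" for each row, then --argument value for the rest. apply_moves: Moves the arm, as the interface text tells. Its arguments: {"type":"object","properties":{"plan":{"type":"array","items":{"type":"array","items":{"type":"number"}}}},"required":["plan"]}

```bash
mkdir -p pics; python3 - <<'E'
from rig import arm, viewer
import cv2,numpy as np,pickle
s=arm.state();print(s['t'],s['position'],np.round(s['tool_rot'],3),s['gripper_width'],s['ft_force'])
d={}
for n in("scene","top"):
    d[n]=viewer.snapshot(n);cv2.imwrite(f'pics/{n}0.png',d[n]['frame'][...,::-1]);print(n,-np.array(d[n]['R']).T@d[n]['t'])
pickle.dump(d,open('s0.pkl','wb'))
E
```

```text
0.0 [0.22360997 0.63667517 0.40371662] [[ 0.943 -0.331 -0.   ]
 [-0.331 -0.943 -0.002]
 [ 0.     0.002 -1.   ]] 0.9983217646813233 [ 0.72288982 -0.33835613  0.5291763 ]
scene [-0.15111942 -0.52797686  0.54024375]
top [0.39592537 0.02894507 0.93786736]
```

View pics/scene0.png

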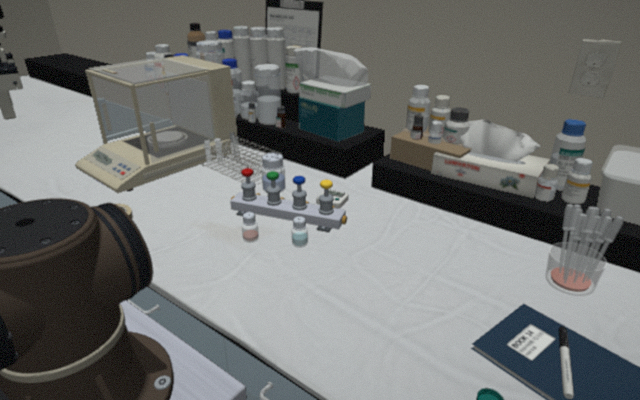

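View pics/top0.png

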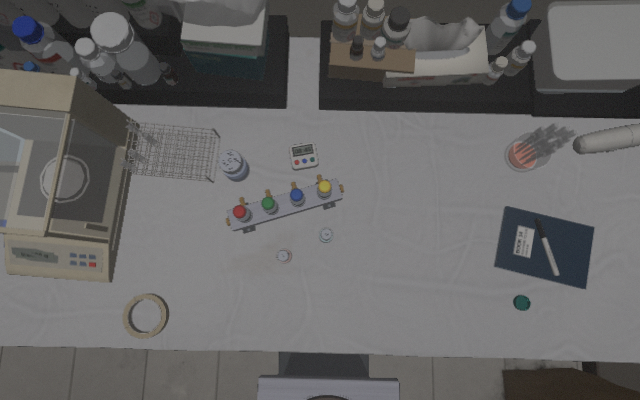

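The pictures show the manifold with caps, in the top view, at about red (240,212), green (268,203), blue (296,195) and yellow (325,187). The large bottle is at (232,163), the timer at (303,155), and the small bottles at (284,256) and (326,235).

```bash
cat >h.py <<'E'
import cv2,numpy as np
HUE={'red':[(0,8),(172,180)],'green':[(50,85)],'blue':[(105,125)],'yellow':[(20,32)]}
def blob(f,c,box,smin=120):
    h=cv2.cvtColor(f,cv2.COLOR_RGB2HSV);x0,y0,x1,y1=box
    m=np.zeros(h.shape[:2],np.uint8)
    for a,b in HUE[c]: m|=cv2.inRange(h,(a,smin,40),(b,255,255))
    k=np.zeros_like(m);k[y0:y1,x0:x1]=m[y0:y1,x0:x1]
    n,_,st,ce=cv2.connectedComponentsWithStats(k)
    i=1+np.argmax(st[1:,4]);return ce[i],st[i]
def ray(s,p):
    R=np.array(s['R']);t=np.array(s['t']).ravel()
    q=cv2.undistortPoints(np.float64([[p]]),np.array(s['intrinsics']),np.array(s['dist'])).ravel()
    d=R.T@[q[0],q[1],1];return -R.T@t,d/np.linalg.norm(d)
def plane(s,p,z):
    o,d=ray(s,p);return o+d*(z-o[2])/d[2]
def tri(r):
    A=[np.eye(3)-np.outer(d,d) for o,d in r]
    return np.linalg.solve(sum(A),sum(a@o for a,(o,d) in zip(A,r)))
E
python3 - <<'E'
import pickle;from h import *
d=pickle.load(open('s0.pkl','rb'));np.set_printoptions(precision=4,suppress=True)
for c in HUE:
    a,sa=blob(d['top']['frame'],c,(225,175,345,225));b,sb=blob(d['scene']['frame'],c,(235,165,340,195))
    print(c,a,sa[2:],b,sb[2:],plane(d['top'],a,.105),tri([ray(d['top'],a),ray(d['scene'],b)]))
for n,p,z in(('large',(232,160),.094),('timer',(303,155),.02),('pink',(284,256),.062),('teal',(326,235),.062)):print(n,plane(d['top'],p,z))
E
```

```text
red [238.9444 211.4074] [ 11  12 108] [246.9571 171.7143] [11  9 70] [0.5099 0.2019 0.105 ] [0.5113 0.2028 0.0985]Traceback (most recent call last):
  File "<stdin>", line 4, in <module>
  File "h.py", line 9, in blob
    i=1+np.argmax(st[1:,4]);return ce[i],st[i]
        ~~~~~~~~~^^^^^^^^^^
    return _wrapfunc(a, 'argmax', axis=axis, out=out, **kwds)
    return bound(*args, **kwds)
ValueError: attempt to get argmax of an empty sequence
```

```bash
sed -i "s/(50,85)/(45,92)/;s/smin=120/smin=80/" h.py
python3 - <<'E'
import pickle;from h import *
d=pickle.load(open('s0.pkl','rb'));np.set_printoptions(precision=4,suppress=True)
print(cv2.cvtColor(d['top']['frame'],cv2.COLOR_RGB2HSV)[203,268])
for c in HUE:
    a,sa=blob(d['top']['frame'],c,(225,175,345,225));b,sb=blob(d['scene']['frame'],c,(235,165,340,195))
    print(c,a,sa[2:],b,sb[2:],plane(d['top'],a,.105),tri([ray(d['top'],a),ray(d['scene'],b)]))
for n,p,z in(('large',(232,160),.094),('timer',(303,155),.02),('pink',(284,256),.062),('teal',(326,235),.062)):print(n,plane(d['top'],p,z))
E
```

```text
[ 67 102 107]
red [238.9688 211.1953] [ 13  13 128] [246.7407 171.8272] [12  9 81] [0.5103 0.2019 0.105 ] [0.5115 0.2031 0.0981]
green [267.3241 202.75  ] [ 12  12 108] [272.3377 175.2857] [12  8 77] [0.5303 0.1421 0.105 ] [0.5317 0.1423 0.0993]
blue [295.9758 194.4677] [ 13  12 124] [298.5181 179.5422] [12  9 83] [0.5501 0.081  0.105 ] [0.5514 0.0812 0.0992]
yellow [324.0373 185.9925] [ 13  13 134] [325.7586 183.5632] [13  9 87] [0.5704 0.0208 0.105 ] [0.5716 0.0206 0.0997]
large [0.626  0.2263 0.094 ]
timer [0.6634 0.0728 0.02  ]
pink [0.4187 0.1053 0.062 ]
teal [0.4677 0.0133 0.062 ]
```

Request:
apply_moves --pt "40 36 0 0 0 0 1" --pt "81 73 0 0 0 0 1" --pt "121 109 0 0 0 0 1" --pt "162 146 0 0 0 0 1" --pt "202 182 0 0 0 0 1" --pt "242 219 0 0 0 0 1" --pt "285 248 0 0 0 0 1" --pt "327 277 0 0 0 0 1" --pt "369 306 0 0 0 0 1" --pt "412 335 0 0 0 0 1" --pt "454 364 0 0 0 0 1" --pt "454 364 30 0 0 0 1"

```text
t: 1.6
position: [0.5334, 0.1406, 0.3757]
tool_rot: [[0.942, -0.335, 0.003], [-0.335, -0.942, 0.001], [0.003, -0.002, -1.0]]
ft_force: [-0.6, -0.3, -0.7]
gripper_width: 0.005
grasp_force: 0.0
```

```bash
python3 - <<'E'
from rig import arm, viewer
import cv2,numpy as np,pickle
np.set_printoptions(precision=4,suppress=True)
s=arm.state();print(s['t'],s['position'],s['tool_rot'],s['gripper_width'],s['ft_force'])
d=viewer.snapshot('wrist');pickle.dump(d,open('s1.pkl','wb'));cv2.imwrite('pics/w1.png',d['frame'][...,::-1])
R=np.array(s['tool_rot']);print(R.T@(np.array([.5315,.1422,.108])-s['position'])*1000)
E
```

```text
1.6 [0.5334 0.1406 0.3757] [[ 0.9422 -0.335   0.0032]
 [-0.335  -0.9422  0.0012]
 [ 0.0026 -0.0022 -1.    ]] 0.005349770875955477 [-0.5612 -0.2908 -0.6965]
[ -3.06    -0.2955 267.681 ]
```

View pics/w1.png

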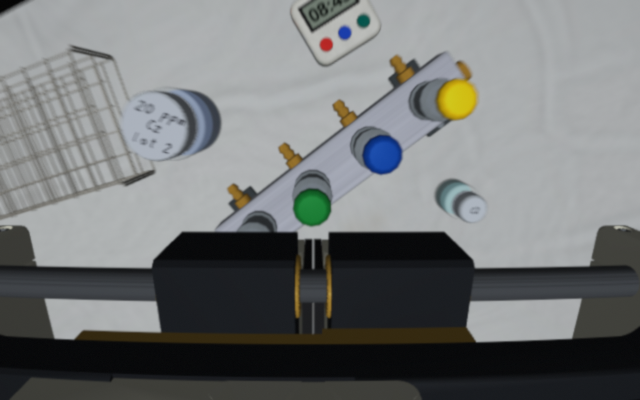

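The wrist view shows green (312,207), blue (382,155) and yellow (457,99), with the shut fingers below. I'll check these against the first measurement.

```bash
python3 - <<'E'
import pickle;from h import *
from rig import arm
np.set_printoptions(precision=4,suppress=True)
d=pickle.load(open('s1.pkl','rb'))
for c,b in(('green',(280,180,340,232)),('blue',(355,130,410,180)),('yellow',(430,70,485,125))):
    p,st=blob(d['frame'],c,b);g=st[:2]+(st[2:4]-1)/2
    print(c,p,st,plane(d,g,.106))
s=arm.state();print(s['t'],s['position'])
E
```

```text
green [311.7525 206.8313] [ 293  189   38   37 1091] [0.5325 0.1446 0.106 ]
blue [381.8386 154.0835] [ 362  135   40   39 1233] [0.5525 0.0856 0.106 ]
yellow [456.6605  98.3295] [ 436   70   42   50 1402] [0.5744 0.0254 0.106 ]
1.65 [0.5312 0.1409 0.3702]
```

Request:
apply_moves --pt "0 0 30 0 0 0 1" --pt "0 0 60 0 0 0 1" --pt "0 0 75 0 0 0 1" --pt "0 0 80 0 0 0 1" --pt "0 0 84 0 0 0 1" --pt "0 0 88 0 0 0 1" --pt "0 0 92 0 0 0 1" --pt "0 0 96 0 0 0 1" --pt "0 0 98 0 0 0 1" --pt "0 0 98 0 0 0 1" --pt "0 0 98 0 0 0 1"

```text
t: 3.02
position: [0.5317, 0.1431, 0.2769]
tool_rot: [[0.944, -0.331, 0.001], [-0.331, -0.944, 0.0], [0.001, -0.001, -1.0]]
ft_force: [1.1, 0.9, 3.0]
gripper_width: 0.004
grasp_force: 1.2
```

Request:
apply_moves --pt "0 0 3 0 0 0 1" --pt "0 0 6 0 0 0 1" --pt "0 0 7 0 0 0 1" --pt "0 0 7 0 0 0 1" --pt "0 0 7 0 0 0 1"

```text
t: 3.65
position: [0.5314, 0.1429, 0.2696]
tool_rot: [[0.943, -0.331, -0.0], [-0.331, -0.943, -0.0], [-0.0, 0.0, -1.0]]
ft_force: [2.1, 1.1, 3.0]
gripper_width: 0.007
grasp_force: 1.2
```

Request:
apply_moves --pt "0 0 -15 0 0 0 1" --pt "0 0 -40 0 0 0 1" --pt "0 0 -40 0 0 0 1" --pt "13 17 -40 0 0 0 1" --pt "26 33 -40 0 0 0 1" --pt "39 50 -40 0 0 0 1" --pt "39 50 -40 0 0 0 1"

```text
t: 4.53
position: [0.5513, 0.0816, 0.3093]
tool_rot: [[0.943, -0.333, -0.002], [-0.333, -0.943, -0.001], [-0.001, 0.001, -1.0]]
ft_force: [0.4, 0.3, -0.1]
gripper_width: 0.005
grasp_force: 0.0
```

```bash
python3 - <<'E'
from rig import arm, viewer
import cv2,numpy as np,pickle;from h import *
np.set_printoptions(precision=4,suppress=True)
d=viewer.snapshot('scene');f=d['frame']
D=pickle.load(open('s0.pkl','rb'))['scene']['frame']
cv2.imwrite('pics/s2.png',cv2.resize(np.vstack([D[155:255,215:375],f[155:255,215:375]])[...,::-1],None,fx=3,fy=3))
for c in HUE:
  try:print(c,blob(f,c,(235,165,340,198)))
  except ValueError:print(c,'hidden')
s=arm.state();print(s['t'],s['position'],s['ft_force'])
E
```

```text
red (array([246.7407, 171.8272]), array([241, 168,  12,   9,  81], dtype=int32))
green (array([272.5181, 180.7831]), array([267, 177,  12,   9,  83], dtype=int32))
blue (array([298.561 , 179.5854]), array([293, 176,  12,   9,  82], dtype=int32))
yellow (array([325.764 , 183.6629]), array([320, 180,  13,   9,  89], dtype=int32))
4.575 [0.5513 0.0822 0.3094] [-0.8887  0.1038  0.3126]
```

View pics/s2.png

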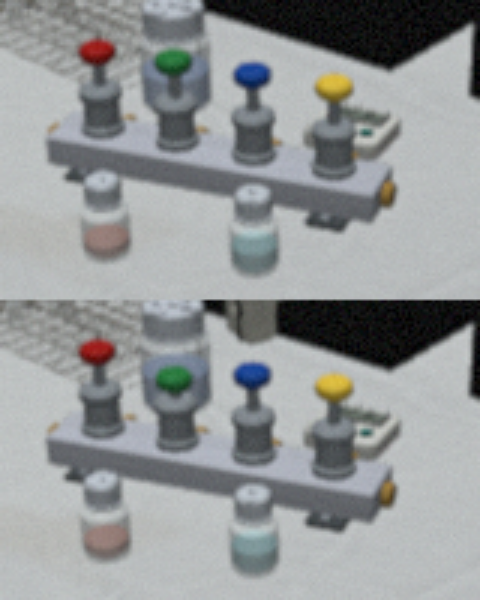

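The upper crop is before and the lower one now. Green has gone down by 5.5 px, roughly 13 mm, and the others are unmoved. Next I press blue.

Request:
apply_moves --pt "0 0 10 0 0 0 1" --pt "0 0 18 0 0 0 1" --pt "0 0 23 0 0 0 1" --pt "0 0 27 0 0 0 1" --pt "0 0 31 0 0 0 1" --pt "0 0 35 0 0 0 1" --pt "0 0 38 0 0 0 1" --pt "0 0 40 0 0 0 1" --pt "0 0 40 0 0 0 1" --pt "0 0 40 0 0 0 1" --pt "0 0 40 0 0 0 1"

```text
t: 5.95
position: [0.5517, 0.0828, 0.2698]
tool_rot: [[0.943, -0.331, 0.0], [-0.331, -0.943, 0.0], [0.0, -0.0, -1.0]]
ft_force: [-1.3, 1.3, 2.0]
gripper_width: 0.005
grasp_force: 1.1
```

Request:
apply_moves --pt "0 0 -15 0 0 0 1" --pt "0 0 -40 0 0 0 1" --pt "0 0 -40 0 0 0 1" --pt "13 17 -40 0 0 0 1" --pt "26 33 -40 0 0 0 1" --pt "39 50 -40 0 0 0 1" --pt "39 50 -40 0 0 0 1"

```text
t: 6.82
position: [0.572, 0.0217, 0.3096]
tool_rot: [[0.943, -0.333, -0.0], [-0.333, -0.943, -0.0], [-0.0, 0.0, -1.0]]
ft_force: [-0.5, 0.9, -1.1]
gripper_width: 0.007
grasp_force: 0.0
```

```bash
python3 - <<'E'
from rig import arm, viewer
from h import *
f=viewer.snapshot('scene')['frame']
for c in HUE:
  try:print(c,blob(f,c,(235,165,340,198)))
  except ValueError:print(c,'hidden')
s=arm.state();print(s['t'],s['position'],s['ft_force'])
E
```

```text
red (array([246.74074074, 171.82716049]), array([241, 168,  12,   9,  81], dtype=int32))
green (array([272.56470588, 180.81176471]), array([267, 177,  12,   9,  85], dtype=int32))
blue (array([298.53658537, 185.1097561 ]), array([293, 181,  12,  10,  82], dtype=int32))
yellow (array([325.75555556, 183.67777778]), array([320, 180,  13,   9,  90], dtype=int32))
6.875 [0.57184793 0.02224482 0.30959503] [ 0.93080038  0.1746014  -0.56415665]
```

Blue is down by 5.5 px too. Now yellow, then a retreat upward.

Request:
apply_moves --pt "0 0 10 0 0 0 1" --pt "0 0 18 0 0 0 1" --pt "0 0 23 0 0 0 1" --pt "0 0 27 0 0 0 1" --pt "0 0 31 0 0 0 1" --pt "0 0 35 0 0 0 1" --pt "0 0 38 0 0 0 1" --pt "0 0 40 0 0 0 1" --pt "0 0 40 0 0 0 1" --pt "0 0 40 0 0 0 1" --pt "0 0 40 0 0 0 1"

```text
t: 8.25
position: [0.5719, 0.0227, 0.2698]
tool_rot: [[0.943, -0.331, 0.0], [-0.331, -0.943, 0.0], [0.0, -0.0, -1.0]]
ft_force: [-1.3, 0.9, 2.0]
gripper_width: 0.002
grasp_force: 1.1
```

Request:
apply_moves --pt "0 0 -15 0 0 0 1" --pt "0 0 -50 0 0 0 1" --pt "0 0 -90 0 0 0 1" --pt "0 0 -100 0 0 0 1" --pt "0 0 -100 0 0 0 1" --pt "0 0 -100 0 0 0 1"

```text
t: 9.0
position: [0.5715, 0.0226, 0.3687]
tool_rot: [[0.943, -0.332, -0.002], [-0.332, -0.943, -0.0], [-0.001, 0.001, -1.0]]
ft_force: [-0.8, -0.8, -1.0]
gripper_width: -0.001
grasp_force: 0.0
```

```bash
python3 - <<'E'
from rig import arm, viewer
from h import *
f=viewer.snapshot('scene')['frame']
for c in HUE:
  try:print(c,blob(f,c,(235,165,340,205)))
  except ValueError:print(c,'hidden')
cv2.imwrite('pics/s3.png',cv2.resize(f[155:255,215:375][...,::-1],None,fx=3,fy=3))
s=arm.state();print(s['t'],s['position'],s['ft_force'])
E
```

```text
red (array([246.74074074, 171.82716049]), array([241, 168,  12,   9,  81], dtype=int32))
green (array([272.56470588, 180.81176471]), array([267, 177,  12,   9,  85], dtype=int32))
blue (array([298.5308642 , 185.04938272]), array([293, 181,  12,   9,  81], dtype=int32))
yellow (array([325.9893617 , 189.54255319]), array([320, 185,  13,  10,  94], dtype=int32))
9.05 [0.57152842 0.02262236 0.36850057] [-0.02707486 -0.114077   -0.10833109]
```

View pics/s3.png

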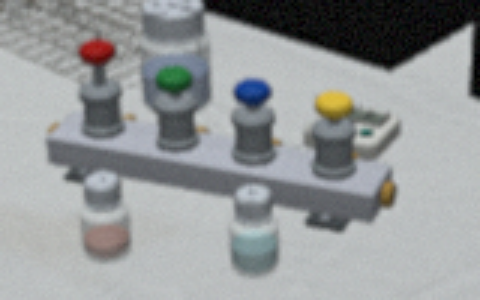

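The picture shows green (175,78), blue (252,92) and yellow (334,104) down and red (97,52) up. The bottles and timer have not moved, so I'm handing in.

```bash
python3 -c "
from rig import arm
print(arm.finish_job())"
```

```text
the job is handed in; nothing more can be done
None
```

I pressed green, then blue, then yellow to about 13 mm each of their 16 mm travel (estimated from the images and fingertip height). Red is still up, the bottles and timer look unmoved in the last picture, and the job is handed in; no verdict came back.

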